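Nest the bearing and press its label holder home

TASK

Lay the loose ball bearing flat in the one nest whose pocket matches it and let go of it. Then take the label holder out of its stand, push its tongue down behind the front lip of that same nest, paper window facing out to the front (the lip side, towards you), until its shoulder is fully home against the spring, and finish while still holding it pressed down there with the gripper so that I can fix it. Leave the aluminium block and the nut where they are.

Things in the scene. Friction and masses are not known exactly. Their poses are not given: they have to be found in the camera images.
- bearing: Steel ball bearing lying flat on the bench: outer diameter 42 mm, 12 mm high, 80 g or so. Origin: centre of its underside, z up.
- nest_large: Fixed grey nest, the right one for the bearing: 76 x 92 mm plate, 20 mm high, with a round pocket 45 mm across, 5 mm deep, 2 mm chamfer; label slot along its front edge. It stands on a 6 mm plywood board in a row with two others, in any order, 97 mm apart. Origin: on its underside; x to the back (away from the lip), y along the lip, z up.
- nest_small: Like nest_large, but its round pocket is only 30 mm across: not for this bearing.
- nest_square: Like nest_large, but its pocket is square, 32 mm: not for this bearing.
- pocket_large (a point): Centre of the floor of nest_large's 45 mm pocket (5 mm below the plate's top). A seated bearing has its origin here.
- slot_large (a point): Centre of the mouth of nest_large's label slot, 7 mm wide (x), 62 mm long (y), between the front aluminium lip and an equal grey wall behind; both 5 mm thick with rounded tops, 30 mm above the nest's underside. This point is level with those tops; axes as the nest. With the holder fully home its origin is here.
- bar_large (a joint): Spring bar at the bottom of nest_large's label slot, in m: 0 up, about 0.007 when the holder is fully home. The tongue meets it 7 mm before home; it pushes back with 3 N, rising to 6.5 N at home, and lifts the holder again if it is let go.
- label_holder: Grey plastic label holder, 40 g, upright in the stand. Head 16 mm thick (x), 60 wide (y), 26 high, flat front and back, paper window on its front (-x) face; below it a tongue 4 mm thick, 50 wide, 23 long, its last 5 mm narrowed to 2 x 46. Origin: centre of the head's underside (the shoulder, which comes to rest on the tops of lip and wall), z up.
- window (a point): Centre of the label holder's front face, 8 mm in front of (-x) and 13 mm above the holder's origin.
- stand: Fixed wooden stand, 48 x 90 x 26 mm, with a slot (8 mm x 56 mm) in its top in which the label holder's tongue stands loosely, its shoulder on the stand's top. Origin: centre of the underside.
- block: Bystander: milled aluminium block 40 x 60 x 25 mm, loose on the bench. Origin: centre of its underside.
- nut: Bystander: steel hexagon nut 19 x 22 x 10 mm, loose on the bench. Origin: centre of its underside.
Things that resemble listed ones, but are neither listed nor needed, are in the scene too. What is shaped like the bearing but blue or green is not meant.

How it is judged:
By the outcome, as a careful person would: the job done as asked, in the order asked, and still so for the second after the job is handed in, while the arm keeps its last pose, push and grip.
It also fails if it takes over 51 s, if anything falls off the work surface, if the arm or the gripper's body presses on something with over 40 N, if the wrist force passes 120 N, or if a joint passes its speed limit or range.

ROBOT

A 6-joint arm with a two-finger parallel gripper is mounted at the origin on a cart in front of the work surface, level with it; the furniture and walls round the work are solid. World frame = base frame: x ahead of the robot, y to its left, z up, the work surface at z = 0. Lengths are in m, angles in rad, forces in N, time in s.
With the tool pointing down it reaches from about 0.2 to 0.875 m from the base axis. Payload 3.4 kg.
Tool frame: the origin (TCP) lies on the centre line of the jaws, within the pads' length; the fingertips stand 8 mm ahead of it and the grasp point (between the pads) lies 11 mm behind it; z points along the fingers, y is the line along which they close (so a half turn about z gives the same grasp; the last joint's range is limited). The gripper opens to 94 mm and grips with 3 to 60 N. Pads are 16 mm wide; open, the fingers measure 119 mm over their backs; the gripper's body (75 mm by 177 mm) begins 78 mm behind the grasp point.
Start: joints at [1.057, 0.276, 1.505, -0, 1.361, -0.121], TCP at [0.22, 0.531, 0.213] pointing down, gripper open.
Joint ranges: [-2.89, 2.89], [-0.75, 2.08], [0.22, 2.7], [-1.18, 4.32], [0.11, 2.71], [-2.7, 2.7]. Speed limits (rad/s): [2.57, 2.57, 3.14, 3.14, 3.14, 3.14].

INTERFACE

Orientations are given as a rotation vector (axis times angle).
In Python, from rig import robot gives the robot as it stands. The module is installed in compiled form; this text tells all that it offers.
- The arm moves only by the tool move_arm, never from a script. Its argument "rows" is text: rows parted by semicolons, each of 7 numbers parted by spaces: the shift along the world's x, y, z each as a share of 12 cm, from -1 to 1, then the turn, a rotation vector about the world's x, y, z each as a share of pi/2 rad, from -1 to 1, then the opening, from -1 (shut) to 1 (fully open). In form: dx dy dz wx wy wz claw; .... A call has 1 to 20 rows; each row shifts and turns the commanded pose from where the row before left it; what a row does not reach is not made up. A row lasts 1/12 s, in which the tool goes at most 41.7 mm and 7.16 degrees, less where a joint would pass 70% of its speed; a pose out of reach is approached as far as the arm can. A call with a number of a shift or a turn outside -1 to 1 is refused whole. A call with a gripper value outside its range is refused whole. The fingers move at their own pace and stop on an object; "grip_force" is the grip in N (left out, the last holds). Time passes only in rows, so rows that do not move let the fingers close. It gives the time, the measured TCP pose, the force, the opening and the grip force at its end, in the units of the state.
- robot.get_obs(): the state, without advancing time (a new reading comes with each control period).
- robot.capture(name): name is "side" or "top" or "wrist"; returns a dict with "pixels" (420x560x3 uint8, red, green, blue), "K" (3x3 intrinsics, pixels), "position" and "rotation" of the camera in the world; the wrist camera has in their place "hand_eye" (4x4, takes a point from camera to tool coordinates, whose origin is the TCP and whose axes are the flange's). Camera axes: x right, y down, z forward; pixel columns grow to the right and rows downward; lengths in m; the calibration is good to about 2 mm. A picture is of the moment at which its call begins: read the wrist's pose just before it. There is no depth.
- robot.sign_off(): hands the job in; it is judged then, once.
The state is a dict: "time": time; "joints": joint angles; "joint_velocities": joint speeds; "effort": joint torques, N m; "eef_pos": TCP position; "eef_rot": TCP orientation; "contact_force": force on the tool from outside, world axes, zero at the start; "wrist_torque": the same for the moment, N m; "finger_gap": opening from 0.0 (shut) to 1.0 (fully open); "grasp_force": force on a finger pad.
Only numpy, scipy, OpenCV 4.12 (cv2) and the standard library are available. Lean on these libraries where they do the work, as an engineer would, in place of code of your own. Each camera call takes 0.05 s, during which the arm holds its last target. There are 200 camera calls.

## Working session

There is one attempt and no reset: what is moved stays moved. The work goes in short steps, Python scripts to look and compute and a tool call to move; the robot and the scene stay as the last step left them, time stands still between calls to the robot, and variables do not carry over. Pictures are saved under pics/ and viewed, at most 10 in all, crops included, and the job is handed in when it is done.

Besides the shell and the picture viewer there is one more tool, called by a JSON object that holds its "fn" and its "kwargs". move_arm: Moves the arm, as the interface text tells. Shift numbers are shares of 12 cm and turn numbers shares of pi/2 rad, none past 1 either way. Its arguments: {"type":"object","properties":{"rows":{"type":"string"},"grip_force":{"type":"number"}},"required":["rows"]}

```bash
mkdir -p pics
cat > h.py <<'E'
import numpy as np, cv2
from scipy.spatial.transform import Rotation as R
from rig import robot
def cap(name,fn=None):
    o=robot.get_obs(); c=robot.capture(name)
    if 'hand_eye' in c:
        H=np.array(c['hand_eye']); Rt=R.from_rotvec(o['eef_rot']).as_matrix()
        c['rotation']=Rt@H[:3,:3]; c['position']=Rt@H[:3,3]+np.array(o['eef_pos'])
    c={k:np.array(v) for k,v in c.items()}
    if fn: cv2.imwrite('pics/'+fn+'.png',c['pixels'][:,:,::-1]); np.savez('pics/'+fn+'.npz',**c)
    return c
def load(fn): return dict(np.load('pics/'+fn+'.npz'))
def ray(c,uv,z):
    d=c['rotation']@np.linalg.inv(c['K'])@np.array([uv[0],uv[1],1.]); p=c['position']
    return p+d*(z-p[2])/d[2]
def proj(c,P):
    q=c['K']@(c['rotation'].T@(np.array(P)-c['position'])); return q[:2]/q[2]
E
python3 - <<'E'
from h import *
a=cap('top','top0');b=cap('side','side0');w=cap('wrist','wrist0')
for c in (a,b,w): print(c['position'].round(3),c['rotation'].round(2).tolist(),c['K'][0,0])
print(robot.get_obs())
E
```

```text
[ 0.314 -0.002  0.992] [-2.14, 2.08, -0.23] 505.23633708465076
[0.548 0.79  0.444] [-0.09, -2.61, 1.67] 439.3120858796399
[0.15  0.56  0.385] [[0.38, 0.89, 0.24], [0.92, -0.37, -0.1], [-0.0, 0.26, -0.97]] 345.0450974030617
{'time': 0.15, 'joints': array([ 1.05701687e+00,  2.76429652e-01,  1.50583821e+00,  1.50411466e-05,
        1.36069956e+00, -1.20999627e-01]), 'joint_velocities': array([-0.00116361, -0.0018537 , -0.00473336, -0.00034635,  0.00092454,
        0.00050119]), 'effort': array([ 1.28461146e-03, -4.04926801e+01, -2.37431163e+01,  7.03230570e-02,
        3.15365614e-02, -9.27027713e-05]), 'eef_pos': array([0.21987862, 0.5308467 , 0.21281653]), 'eef_rot': array([-6.12936997e-01, -3.08076696e+00,  2.04412848e-03]), 'contact_force': array([ 0.25990131,  0.05233214, -0.95841697]), 'wrist_torque': array([ 0.00498861, -0.01402326,  0.05513991]), 'grasp_force': 0.0, 'finger_gap': 0.996917808986247}
```

View pics/top0.png

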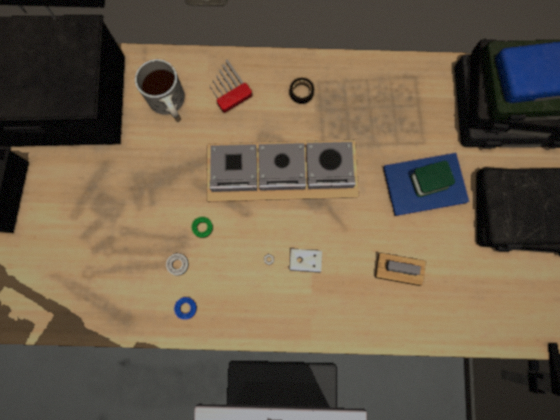

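View pics/side0.png

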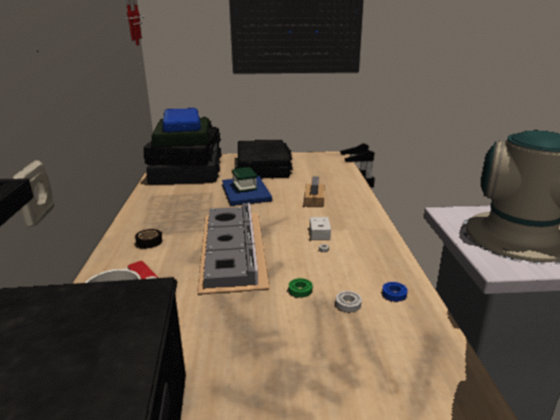

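The top view shows ring-shaped things at (177,264) steel, (202,227) green, (186,308) blue and (302,90) black. The steel one is the bearing. Nest pockets are at (233,162) square, (282,160) small round and (331,160) large round, which is the target. The stand with the holder is at (402,268), the block at (306,260) and the nut at (269,259). I'll confirm this in an enlarged crop.

```bash
sed -i "s/    if fn: cv2/    if c['rotation'].shape==(3,): c['rotation']=R.from_rotvec(c['rotation']).as_matrix()\n    if fn: cv2/" h.py
python3 - <<'E'
from h import *
a=cap('top','top1')
im=a['pixels'][:,:,::-1]
f=lambda x0,y0,w,h:cv2.resize(im[y0:y0+h,x0:x0+w],None,fx=4,fy=4,interpolation=cv2.INTER_CUBIC)
A=f(155,210,100,75);B=f(270,135,100,75);C=f(355,235,100,75);D=f(205,135,100,75)
cv2.imwrite('pics/crop1.png',np.vstack([np.hstack([A,B]),np.hstack([C,D])]))
for n,uv,z in [('bearing',(177,264),.012),('large',(331,160),.026),('small',(282,160),.026),('sq',(233,162),.026),('stand',(402,268),.04),('black',(302,90),.012)]: print(n,ray(a,uv,z).round(4))
E
```

```text
bearing [0.4089 0.2073 0.012 ]
large [ 0.6235 -0.0877  0.026 ]
small [0.6206 0.0103 0.026 ]
sq [0.6136 0.1079 0.026 ]
stand [ 0.4106 -0.2218  0.04  ]
black [ 0.7794 -0.0269  0.012 ]
```

View pics/crop1.png

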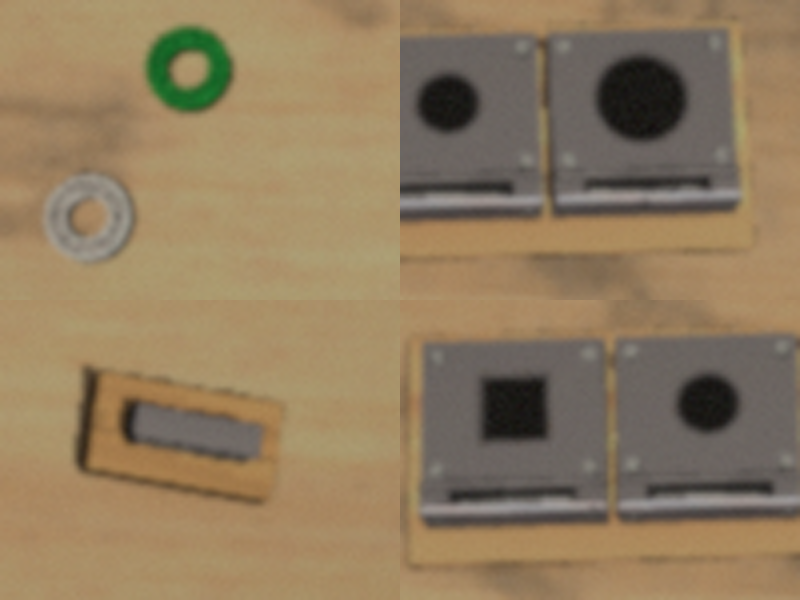

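The crop confirms it. The bearing is the steel ring at (177,264), nest_large is the rightmost nest with its lip towards -x, and the holder stands in the stand at lower right. Next I measure precisely.

Run:
```python
from h import *
a=load('top1'); im=a['pixels']; hsv=cv2.cvtColor(im,cv2.COLOR_RGB2HSV)
def cont(mask,box):
    m=np.zeros_like(mask); x0,y0,w,h=box; m[y0:y0+h,x0:x0+w]=mask[y0:y0+h,x0:x0+w]
    c,_=cv2.findContours(m,cv2.RETR_EXTERNAL,cv2.CHAIN_APPROX_NONE); return max(c,key=cv2.contourArea)
low=(hsv[...,1]<60).astype(np.uint8)*255
c=cont(low,(160,245,35,40)); (e,ax,_)=cv2.fitEllipse(c); print('bearing',e,ax,ray(a,e,.010).round(4))
dark=(hsv[...,2]<60).astype(np.uint8)*255
for n,b in [('L',(316,145,30,30)),('S',(268,146,28,30)),('Q',(220,150,28,28))]:
    c=cont(dark,b); M=cv2.moments(c); e=(M['m10']/M['m00'],M['m01']/M['m00']); print(n,e,cv2.contourArea(c),ray(a,e,.026).round(4))
c=cont(low,(380,252,50,32)); r=cv2.minAreaRect(c); print('holder',r)
P=np.array([ray(a,p,.052)[:2] for p in cv2.boxPoints(r)]); print(P.round(4).tolist(),P.mean(0))
wood=((hsv[...,1]>115)).astype(np.uint8)*255
g=hsv[230:290:6,360:440:6]; print(g[...,1]); print(g[...,2])
```

```text
bearing (176.73507690429688, 263.90911865234375) (21.086292266845703, 21.303260803222656) [0.4092 0.2082 0.01  ]
L (329.76966007102993, 159.1577879249112) 328.5 [ 0.6252 -0.0852  0.026 ]
S (281.49939393939394, 160.36848484848483) 137.5 [0.6198 0.0113 0.026 ]
Q (233.2380952380952, 162.0008210180624) 203.0 [0.6136 0.1074 0.026 ]
holder ((403.1999816894531, 267.3999938964844), (32.73603820800781, 9.12315845489502), 10.30484676361084)
[[0.4067, -0.1898], [0.4235, -0.1931], [0.4143, -0.2529], [0.3976, -0.2494]] [ 0.41053704 -0.22128291]
[[105 109 105 108 104 108 104 107 102 102 104 100 101 100]
 [101 101 101  97 104 103 101 100  99 101 103 104  98 103]
 [ 98  99  90  91  92  92  94  93  96 100 101  95 101  98]
 [ 98  99 103 104  98 101 101  97  96  96 100 102  97  96]
 [ 89  91  90 122 131 116  99  92  95  95  93  94  95  95]
 [ 99 101 101 141 137 103 137 134 131 132 124 100 101 100]
 [ 96  93  95 138 133  29  25  27  27  34 100 101  98 100]
 [ 97  98  96 137 136 132 116  62  26  24 106  94  91  91]
 [105 105 104 114 130 133 137 136 135 135 134 103 103 102]
 [110 110 111 110 115 111 113 113 114 130 135 107 107 107]]
[[170 171 170 173 171 172 171 170 170 170 170 171 169 171]
 [172 171 172 173 172 171 170 171 172 171 171 170 170 168]
 [172 173 172 171 171 170 171 172 172 169 170 171 170 170]
 [171 170 171 172 171 172 171 171 170 168 171 170 171 170]
 [172 171 170  73 164 149 142 171 171 169 172 168 171 169]
 [170 171 170  96 160 111 154 168 171 166 156 165 170 168]
 [170 172 170 118 132 114 113 113 112 112 135 167 169 171]
 [173 170 164 154 165 157 130  99  97 107 149 169 169 169]
 [170 172 170 119 129 161 168 163 160 170 169 168 169 167]
 [171 171 168 170 169 168 167 162 136 112 138 169 169 167]]
```

{"fn": "move_arm", "kwargs": {"rows": "0.08 -0.13 -0.04 0 0 0.029 0.4; 0.158 -0.269 -0.078 0 0 0.029 0.4; 0.158 -0.269 -0.078 0 0 0.029 0.4; 0.158 -0.269 -0.078 0 0 0.029 0.4; 0.158 -0.269 -0.078 0 0 0.029 0.4; 0.158 -0.269 -0.078 0 0 0.029 0.4; 0.158 -0.269 -0.078 0 0 0.029 0.4; 0.158 -0.269 -0.078 0 0 0.029 0.4; 0.158 -0.269 -0.078 0 0 0.029 0.4; 0.158 -0.269 -0.078 0 0 0.029 0.4; 0.08 -0.14 -0.04 0 0 0 0.4; 0 0 0 0 0 0 0.4; 0 0 0 0 0 0 0.4", "grip_force": 20}}

```text
time: 1.28
eef_pos: [0.41, 0.2077, 0.1194]
eef_rot: [0.094, -3.139, -0.001]
contact_force: [-0.1, 0.6, 0.7]
finger_gap: 0.701
grasp_force: 0.0
```

```bash
cat >> h.py <<'E'
def st():
    o=robot.get_obs(); Rm=R.from_rotvec(o['eef_rot']).as_matrix()
    print('t',round(o['time'],2),'p',np.round(o['eef_pos'],4),'phi',np.degrees(np.arctan2(Rm[1,1],Rm[0,1])).round(2),'z',Rm[:,2].round(3),'gap',round(o['finger_gap']*94,1),'F',np.round(o['contact_force'],1),'g',o['grasp_force'],'j6',round(o['joints'][5],2)); return o
E
python3 - <<'E'
from h import *
st(); w=cap('wrist','w1'); hsv=cv2.cvtColor(w['pixels'],cv2.COLOR_RGB2HSV)
print(proj(w,[.4092,.2082,.012]))
m=((hsv[...,1]<60)&(hsv[...,2]>90)).astype(np.uint8)*255
cs,_=cv2.findContours(m,cv2.RETR_EXTERNAL,cv2.CHAIN_APPROX_NONE)
for c in cs:
    if cv2.contourArea(c)>400: e=cv2.fitEllipse(c); print(e,ray(w,e[0],.010).round(4))
E
```

```text
t 1.28 p [0.41   0.2077 0.1194] phi 93.42 z [-0.001  0.    -1.   ] gap 65.8 F [-0.1  0.6  0.7] g 0.0 j6 -1.31
[284.91906002 216.19241921]
((197.0155487060547, 400.0197448730469), (37.95658493041992, 41.23746109008789), 157.51597595214844) [0.6021 0.133  0.01  ]
((286.93621826171875, 214.78541564941406), (44.570281982421875, 44.76610565185547), 131.568115234375) [0.4084 0.2099 0.01  ]
((6.884911060333252, 218.0442352294922), (16.608861923217773, 64.78012084960938), 1.1971609592437744) [ 0.4253 -0.0263  0.01  ]
((532.5323486328125, 13.139110565185547), (23.047752380371094, 112.04546356201172), 89.39620971679688) [0.246  0.3793 0.01  ]
```

View pics/w1.png

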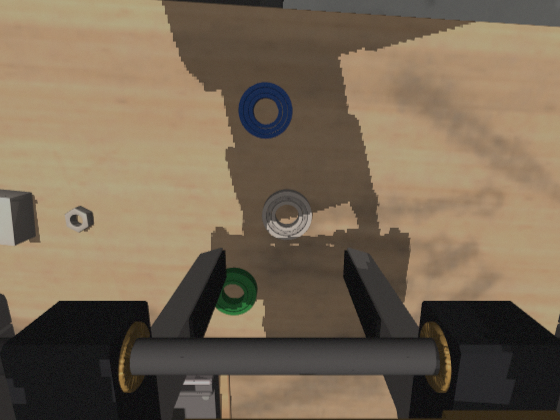

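The wrist view shows the steel bearing at (288,215), between the fingers. The blue ring is at (266,110) and the green one at (235,292), both clear of the descent. Descending.

{"fn": "move_arm", "kwargs": {"rows": "-0.01 0.01 -0.25 0 0 0 0.4; 0 0 -0.25 0 0 0 0.4; 0 0 -0.2 0 0 0 0.4; 0 0 -0.12 0 0 0 0.4; 0 0 -0.055 0 0 0 0.4; 0 0 0 0 0 0 0.4; 0 0 0 0 0 0 -1; 0 0 0 0 0 0 -1; 0 0 0 0 0 0 -1; 0 0 0 0 0 0 -1; 0 0 0 0 0 0 -1", "grip_force": 20}}

```text
time: 2.25
eef_pos: [0.4095, 0.2098, 0.0156]
eef_rot: [-0.098, 3.138, 0.001]
contact_force: [-1.1, 1.2, 3.9]
finger_gap: 0.428
grasp_force: 20.0
```

{"fn": "move_arm", "kwargs": {"rows": "0 0 0.1 0 0 0 -1; 0 0 0.2 0 0 0 -1; 0 0 0.25 0 0 0 -1; 0.1 -0.14 0.15 0 0 0 -1; 0.18 -0.246 0 0 0 0 -1; 0.18 -0.246 0 0 0 0 -1; 0.18 -0.246 0 0 0 0 -1; 0.18 -0.246 0 0 0 0 -1; 0.18 -0.246 0 0 0 0 -1; 0.18 -0.246 0 0 0 0 -1; 0.18 -0.246 0 0 0 0 -1; 0.18 -0.246 0 0 0 0 -1; 0.18 -0.246 0 0 0 0 -1; 0.08 -0.11 0 0 0 0 -1; 0 0 0 0 0 0 -1; 0 0 0 0 0 0 -1"}}

```text
time: 3.58
eef_pos: [0.6244, -0.0867, 0.0982]
eef_rot: [0.095, -3.139, -0.002]
contact_force: [0.1, 0.2, -1.5]
finger_gap: 0.427
grasp_force: 20.0
```

Run:
```python
from h import *
st(); w=cap('wrist','w2'); t=cap('top','top2'); 
print('pocket pred',proj(w,[.6252,-.0852,.026]),'tcp',proj(w,robot.get_obs()['eef_pos']))
```

```text
t 3.58 p [ 0.6244 -0.0867  0.0982] phi 93.48 z [-0.001  0.001 -1.   ] gap 40.1 F [ 0.1  0.2 -1.5] g 19.996415493715176 j6 -1.88
pocket pred [286.26210159 230.66742554] tcp [287.49522563 268.00446888]
```

View pics/w2.png

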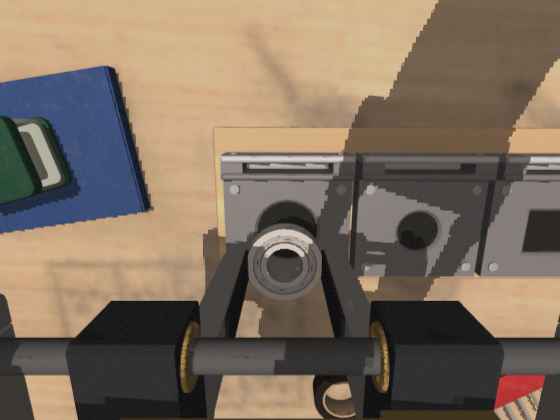

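The bearing is held, centred at (286,262). Part of the pocket shows behind it: its front edge is at row 201 and its sides at columns 257 to 317. The black slot strip is at row 168. I'll measure the remaining offset.

Run:
```python
from h import *
from scipy.optimize import least_squares
w=load('w2'); im=w['pixels']; g=cv2.cvtColor(im,cv2.COLOR_RGB2GRAY)
m=np.zeros_like(g); m[190:232,245:330]=(g[190:232,245:330]<45)*255
c,_=cv2.findContours(m,cv2.RETR_EXTERNAL,cv2.CHAIN_APPROX_NONE); c=max(c,key=cv2.contourArea)[:,0]
# keep upper boundary: topmost pixel per column
pts=[(u,c[c[:,0]==u,1].min()) for u in range(c[:,0].min(),c[:,0].max()+1) if (c[:,0]==u).any()]
pts=[p for p in pts if p[1]<222]; print(len(pts),pts[0],pts[-1],min(p[1] for p in pts))
W=np.array([ray(w,p,.026)[:2] for p in pts])
s=least_squares(lambda q:np.hypot(W[:,0]-q[0],W[:,1]-q[1])-q[2],[.625,-.085,.0225],loss='soft_l1',f_scale=.0005); print('pocket',s.x)
print('bearing side pts: ',[ray(w,p,z).round(4) for p,z in [((250,262),.092),((322,262),.092),((286,298),.095)]])
# bearing held ellipse top z = tcp-0.0036
m2=np.zeros_like(g); m2[215:310,240:330]=(g[215:310,240:330]>60)*255
c2,_=cv2.findContours(m2,cv2.RETR_EXTERNAL,cv2.CHAIN_APPROX_NONE); c2=max(c2,key=cv2.contourArea); print(cv2.fitEllipse(c2))
# slot strip
for n,(u,v) in {'slotL':(245,168),'slotR':(328,168)}.items(): print(n,ray(w,(u,v),.036).round(4))
```

```text
55 (260, np.int32(220)) (314, np.int32(220)) 202
pocket [ 0.62539883 -0.08480488  0.02149   ]
bearing side pts:  [array([ 0.6239, -0.1058,  0.092 ]), array([ 0.6215, -0.066 ,  0.092 ]), array([ 0.6431, -0.0847,  0.095 ])]
((284.46307373046875, 262.5511779785156), (93.0932388305664, 114.10083770751953), 1.1355087757110596)
slotL [ 0.5794 -0.1161  0.036 ]
slotR [ 0.576 -0.06   0.036]
```

{"fn": "move_arm", "kwargs": {"rows": "0.012 0.011 -0.12 0 0 0 -1; 0 0 -0.18 0 0 0 -1; 0 0 -0.08 0 0 0 -1; 0 0 -0.05 0 0 0 -1; 0 0 -0.03 0 0 0 -1; 0 0 -0.02 0 0 0 -1; 0 0 -0.015 0 0 0 -1; 0 0 0 0 0 0 -1; 0 0 0 0 0 0 -1"}}

```text
time: 4.43
eef_pos: [0.6266, -0.0849, 0.0398]
eef_rot: [-0.098, 3.139, -0.0]
contact_force: [0.4, 0.1, -0.1]
finger_gap: 0.429
grasp_force: 20.0
```

{"fn": "move_arm", "kwargs": {"rows": "-0.005 0 -0.008 0 0 0 -1; 0 0 -0.008 0 0 0 -1; 0 0 -0.006 0 0 0 -1; 0 0 0 0 0 0 -1; 0 0 0 0 0 0 -1"}}

```text
time: 4.85
eef_pos: [0.6257, -0.0849, 0.0367]
eef_rot: [-0.098, 3.14, 0.0]
contact_force: [0.5, -0.3, -0.8]
finger_gap: 0.43
grasp_force: 20.0
```

{"fn": "move_arm", "kwargs": {"rows": "0 0 0 0 0 0 0.2; 0 0 0 0 0 0 0.2; 0 0 0 0 0 0 0.2; 0 0 0.1 0 0 0 0.2; 0 0 0.25 0 0 0 0.2; 0 0 0.3 0 0 0 0.2; -0.2 -0.13 0.15 0 0 0 0.2; -0.28 -0.18 0 0 0 0 0.2; 0 0 0 0 0 0 0.2; 0 0 0 0 0 0 0.2"}}

```text
time: 5.68
eef_pos: [0.5667, -0.1227, 0.1333]
eef_rot: [-0.095, 3.14, -0.0]
contact_force: [0.9, -0.4, 0.1]
finger_gap: 0.601
grasp_force: 0.0
```

Run:
```python
from h import *
st(); w=cap('wrist','w3'); t=cap('top','top3')
hsv=cv2.cvtColor(t['pixels'],cv2.COLOR_RGB2HSV)
print('pocket',proj(w,[.625,-.085,.033]),'slot',proj(w,[.577,-.088,.036]),'holder',proj(w,[.4105,-.2213,.052]))
A=cv2.resize(w['pixels'],None,fx=1,fy=1)
u,v=proj(t,[.625,-.085,.033]).astype(int); print(u,v)
B=cv2.resize(t['pixels'][v-40:v+50,u-30:u+30],(240,360)); B=np.vstack([B,np.zeros((60,240,3),np.uint8)])
cv2.imwrite('pics/v3.png',np.hstack([A,B])[:,:,::-1])
```

```text
t 5.68 p [ 0.5667 -0.1227  0.1333] phi 93.47 z [ 0.  0. -1.] gap 56.5 F [ 0.9 -0.4  0.1] g 0.0 j6 -1.96
pocket [323.82942404 286.51828485] slot [325.8577672  234.67207925] holder [145.93215847 -15.28907006]
329 158
```

View pics/v3.png

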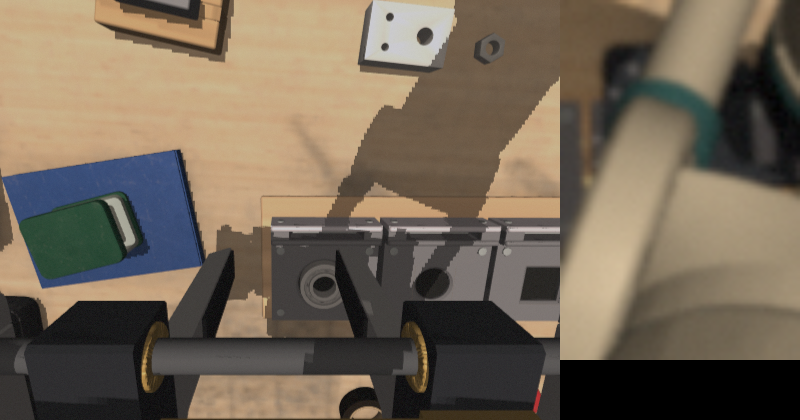

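The bearing lies flat in the large pocket at (322,287). The slot is at (328,236), and the holder is partly cut off at (165,5). I move to see the holder's front face.

{"fn": "move_arm", "kwargs": {"rows": "-0.15 -0.09 0.05 0 0 0 0.2; -0.25 -0.15 0.08 0 0 0 0.2; -0.25 -0.15 0.08 0 0 0 0.2; -0.25 -0.15 0.08 0 0 0 0.2; -0.25 -0.15 0.08 0 0 0 0.2; -0.25 -0.12 0.08 0 0 0 0.2; 0 0 0 0 0 0 0.2; 0 0 0 0 0 0 0.2"}}

```text
time: 6.45
eef_pos: [0.4005, -0.2199, 0.187]
eef_rot: [-0.095, 3.138, -0.001]
contact_force: [0.4, -0.3, 0.0]
finger_gap: 0.602
grasp_force: 0.0
```

Run:
```python
from h import *
st(); w=cap('wrist','w4'); print(proj(w,[.4105,-.2213,.052]))
```

```text
t 6.45 p [ 0.4005 -0.2199  0.187 ] phi 93.47 z [ 0.002 -0.    -1.   ] gap 56.6 F [ 0.4 -0.3  0. ] g 0.0 j6 -2.29
[282.24168598 219.16759941]
```

View pics/w4.png

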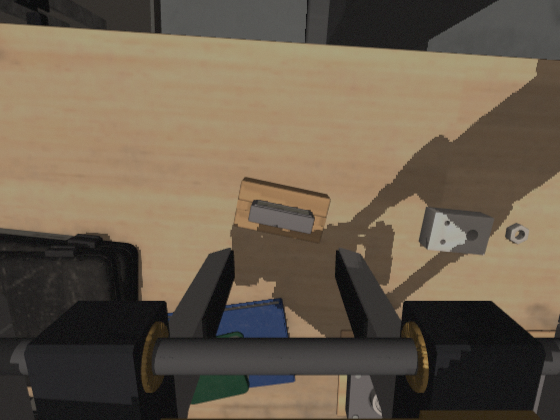

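The holder is at (281,217) with its dark front side facing up in the image. I compare it with the earlier view from the other side, in one crop.

Run:
```python
from h import *
a=load('w3')['pixels'][0:60,85:245];b=load('w4')['pixels'][170:250,225:345]
f=lambda x,k:cv2.convertScaleAbs(cv2.resize(x,None,fx=k,fy=k,interpolation=cv2.INTER_CUBIC),alpha=1.6)
A=f(a,4);B=f(b,4)[:, :]
o=np.zeros((A.shape[0]+B.shape[0],640,3),np.uint8);o[:240]=A;o[240:240+B.shape[0],:B.shape[1]]=B
cv2.imwrite('pics/v4.png',o[:,:,::-1])
```

```text
(no output)
```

View pics/v4.png

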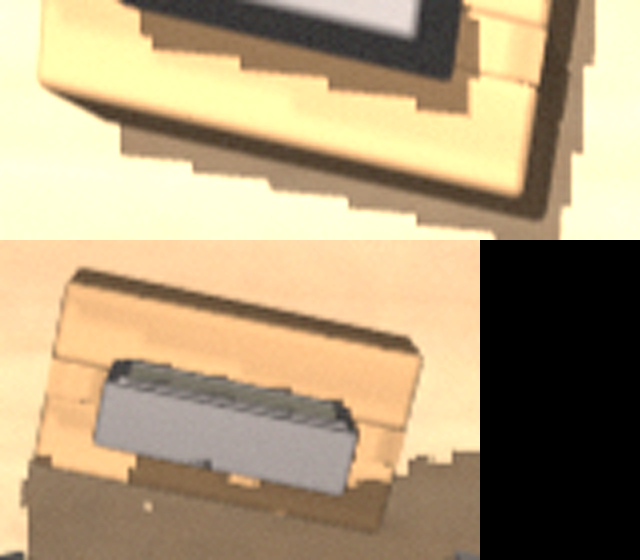

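Run:
```python
from h import *
Rz=R.from_euler('z',-8.7,degrees=True).as_matrix(); c=np.array([.4105,-.2213,0])
for n,(ox,oy) in {'w3':(85,0),'w4':(225,170)}.items():
    w=load(n)
    for x in(-.008,.008):
        for y in(-.03,.03):
            for z in(.026,.052):
                p=proj(w,c+Rz@[x,y,z]); print(n,x,y,z,((p-[ox,oy])*4+[0,0 if n=='w3' else 240]).round())
w=load('w4')['pixels']; print(w[194:222,270].tolist(),w[196:224,290].tolist())
```

```text
w3 -0.008 -0.03 0.026 [136. -96.]
w3 -0.008 -0.03 0.052 [  60. -163.]
w3 -0.008 0.03 0.026 [473. -15.]
w3 -0.008 0.03 0.052 [436. -72.]
w3 0.008 -0.03 0.026 [128.   4.]
w3 0.008 -0.03 0.052 [ 52. -50.]
w3 0.008 0.03 0.026 [460.  83.]
w3 0.008 0.03 0.052 [422.  37.]
w4 -0.008 -0.03 0.026 [117. 353.]
w4 -0.008 -0.03 0.052 [108. 377.]
w4 -0.008 0.03 0.026 [354. 403.]
w4 -0.008 0.03 0.052 [363. 430.]
w4 0.008 -0.03 0.026 [105. 414.]
w4 0.008 -0.03 0.052 [ 95. 443.]
w4 0.008 0.03 0.026 [340. 463.]
w4 0.008 0.03 0.052 [347. 495.]
[[155, 120, 85], [154, 119, 84], [153, 118, 82], [158, 124, 87], [163, 127, 89], [165, 128, 91], [164, 128, 89], [158, 126, 89], [122, 102, 79], [85, 79, 75], [79, 75, 65], [78, 74, 66], [73, 71, 62], [80, 75, 72], [89, 85, 83], [79, 75, 72], [106, 100, 97], [111, 104, 101], [110, 104, 100], [109, 104, 100], [111, 104, 102], [111, 104, 102], [110, 103, 100], [109, 103, 99], [109, 103, 101], [110, 104, 101], [107, 101, 98], [109, 103, 101]] [[158, 122, 86], [158, 122, 86], [158, 122, 86], [156, 121, 84], [156, 121, 84], [153, 118, 82], [155, 121, 84], [156, 121, 84], [157, 122, 87], [156, 122, 86], [134, 106, 81], [83, 79, 74], [79, 74, 65], [77, 74, 64], [74, 71, 63], [80, 76, 72], [91, 87, 83], [78, 72, 70], [105, 98, 95], [112, 106, 103], [109, 104, 100], [111, 104, 102], [110, 103, 100], [109, 102, 100], [107, 100, 97], [108, 101, 99], [108, 101, 100], [107, 101, 98]]
```

The projection settles it. The bright strip seen in w3 is the head's top and the dark one its shaded back face. The framed window is on the -x face seen in w4, so no flip is needed. I turn to φ = -8.7° to grip across the thickness.

{"fn": "move_arm", "kwargs": {"rows": "0.0055 -0.001 -0.054 0 0 -0.0757 0; 0.0055 -0.001 -0.054 0 0 -0.0757 0; 0.0055 -0.001 -0.054 0 0 -0.0757 0; 0.0055 -0.001 -0.054 0 0 -0.0757 0; 0.0055 -0.001 -0.054 0 0 -0.0757 0; 0.0055 -0.001 -0.054 0 0 -0.0757 0; 0.0055 -0.001 -0.054 0 0 -0.0757 0; 0.0055 -0.001 -0.054 0 0 -0.0757 0; 0.0055 -0.001 -0.054 0 0 -0.0757 0; 0.0055 -0.001 -0.054 0 0 -0.0757 0; 0.0055 -0.001 -0.054 0 0 -0.0757 0; 0.0055 -0.001 -0.054 0 0 -0.0757 0; 0.0055 -0.001 -0.054 0 0 -0.0757 0; 0.0055 -0.001 -0.054 0 0 -0.0757 0; 0.0055 -0.001 -0.054 0 0 -0.0757 0; 0 0 0 0 0 0 0; 0 0 0 0 0 0 0"}}

```text
time: 7.92
eef_pos: [0.4109, -0.2201, 0.0885]
eef_rot: [-2.375, -2.053, -0.0]
contact_force: [-0.8, 0.6, -0.4]
finger_gap: 0.497
grasp_force: 0.0
```

Run:
```python
from h import *
st(); w=cap('wrist','w5')
Rz=R.from_euler('z',-8.7,degrees=True).as_matrix(); c=np.array([.4105,-.2213,0])
for x in(-.008,.008):
    for y in(-.03,.03): print(x,y,proj(w,c+Rz@[x,y,.052]).round(1))
```

```text
t 7.92 p [ 0.4109 -0.2201  0.0885] phi -8.31 z [-0.001  0.001 -1.   ] gap 46.7 F [-0.8  0.6 -0.4] g 0.0 j6 -0.5
-0.008 -0.03 [272.4 289.9]
-0.008 0.03 [272.1 201.6]
0.008 -0.03 [296.5 290.1]
0.008 0.03 [298.  201.8]
```

View pics/w5.png

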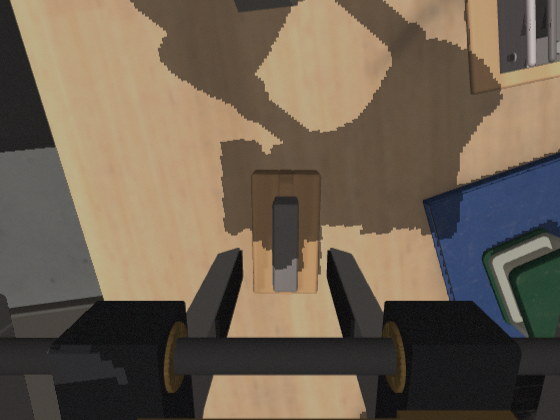

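The wrist view shows the holder head at columns 273-298 and rows 198-290, centred between the fingers and matching the prediction. Descend and grip.

{"fn": "move_arm", "kwargs": {"rows": "0 -0.008 -0.15 0 0 -0.004 0; 0 0 -0.15 0 0 0 0; 0 0 -0.07 0 0 0 0; 0 0 -0.03 0 0 0 0; 0 0 0 0 0 0 0; 0 0 0 0 0 0 -1; 0 0 0 0 0 0 -1; 0 0 0 0 0 0 -1; 0 0 0 0 0 0 -1; 0 0 0 0 0 0 -1; 0 0 0 0 0 0 -1", "grip_force": 45}}

```text
time: 8.88
eef_pos: [0.4102, -0.2222, 0.0419]
eef_rot: [2.387, 2.04, 0.001]
contact_force: [-0.6, -0.3, 1.9]
finger_gap: 0.166
grasp_force: 45.0
```

Run:
```python
from h import *
st()
```

```text
t 8.88 p [ 0.4102 -0.2222  0.0419] phi -8.96 z [ 0.001 -0.001 -1.   ] gap 15.6 F [-0.6 -0.3  1.9] g 45.000736713409424 j6 -0.49
```

{"fn": "move_arm", "kwargs": {"rows": "0 0 0.05 0 0 0 -1; 0 0 0.15 0 0 0 -1; 0 0 0.25 0 0 0 -1; 0 0 0.2 0 0 0 -1; 0 0 0 0 0 0 -1"}}

```text
time: 9.3
eef_pos: [0.4127, -0.224, 0.124]
eef_rot: [2.381, 2.035, 0.003]
contact_force: [0.3, -0.7, -0.6]
finger_gap: 0.163
grasp_force: 45.0
```

Run:
```python
from h import *
st()
w=load('w2'); g=cv2.cvtColor(w['pixels'],cv2.COLOR_RGB2GRAY)
print('cam',w['position'])
for u in (250,265,287,310,325): 
    print(u,[(v,int(g[v,u])) for v in range(148,186)])
print(g[168,225:350].tolist())
print(proj(w,[.577,-.088,.036]))
for v in (154,164,172,178): print(v,ray(w,(287,v),.036).round(4),ray(w,(287,v),.026).round(4))
w=load('w3'); g=cv2.cvtColor(w['pixels'],cv2.COLOR_RGB2GRAY)
print('cam',w['position'])
for u in (300,350): print(u,[(v,int(g[v,u]),round(float(ray(w,(u,v),.036)[0]),4)) for v in range(214,250)])
```

```text
t 9.3 p [ 0.4127 -0.224   0.124 ] phi -8.95 z [ 0.008 -0.006 -1.   ] gap 15.3 F [ 0.3 -0.7 -0.6] g 44.999880194664 j6 -0.49
cam [ 0.54871755 -0.09142286  0.27008817]
250 [(148, 181), (149, 179), (150, 179), (151, 170), (152, 131), (153, 92), (154, 85), (155, 118), (156, 173), (157, 191), (158, 214), (159, 209), (160, 194), (161, 164), (162, 121), (163, 86), (164, 133), (165, 181), (166, 176), (167, 167), (168, 135), (169, 62), (170, 58), (171, 60), (172, 60), (173, 75), (174, 104), (175, 125), (176, 144), (177, 136), (178, 115), (179, 96), (180, 102), (181, 136), (182, 138), (183, 135), (184, 136), (185, 136)]
265 [(148, 178), (149, 179), (150, 180), (151, 166), (152, 128), (153, 91), (154, 90), (155, 120), (156, 176), (157, 199), (158, 212), (159, 210), (160, 195), (161, 166), (162, 125), (163, 85), (164, 90), (165, 128), (166, 175), (167, 164), (168, 132), (169, 61), (170, 59), (171, 58), (172, 59), (173, 81), (174, 113), (175, 128), (176, 145), (177, 138), (178, 116), (179, 97), (180, 74), (181, 92), (182, 127), (183, 138), (184, 135), (185, 135)]
287 [(148, 180), (149, 179), (150
[... 2905 characters left out ...]
.5907)]
350 [(214, 101, 0.5584), (215, 114, 0.5592), (216, 131, 0.56), (217, 105, 0.5609), (218, 90, 0.5617), (219, 91, 0.5625), (220, 90, 0.5634), (221, 88, 0.5642), (222, 90, 0.5651), (223, 91, 0.5659), (224, 89, 0.5667), (225, 97, 0.5676), (226, 138, 0.5684), (227, 181, 0.5693), (228, 182, 0.5701), (229, 137, 0.571), (230, 96, 0.5718), (231, 84, 0.5727), (232, 73, 0.5735), (233, 57, 0.5744), (234, 42, 0.5752), (235, 44, 0.5761), (236, 43, 0.5769), (237, 41, 0.5778), (238, 42, 0.5787), (239, 44, 0.5795), (240, 52, 0.5804), (241, 62, 0.5813), (242, 63, 0.5821), (243, 65, 0.583), (244, 60, 0.5839), (245, 59, 0.5847), (246, 65, 0.5856), (247, 64, 0.5865), (248, 64, 0.5874), (249, 65, 0.5882)]
```

{"fn": "move_arm", "kwargs": {"rows": "0.116 0.09 0 0 0 0.012 -1; 0.232 0.187 -0.03 0 0 0.023 -1; 0.232 0.187 -0.03 0 0 0.023 -1; 0.232 0.187 -0.03 0 0 0.023 -1; 0.232 0.187 -0.03 0 0 0.023 -1; 0.232 0.187 -0.03 0 0 0.023 -1; 0.116 0.09 0 0 0 0.012 -1; 0 0 0 0 0 0 -1; 0 0 0 0 0 0 -1; 0 0 0 0 0 0 -1"}}

```text
time: 10.13
eef_pos: [0.5755, -0.0885, 0.1008]
eef_rot: [-2.151, -2.288, 0.003]
contact_force: [0.3, -0.2, -0.2]
finger_gap: 0.168
grasp_force: 45.0
```

Run:
```python
from h import *
o=st(); w=cap('wrist','w6'); p=o['eef_pos']
for d,y in [(0,-.03),(0,.03)]: print('slot end',proj(w,np.array([.5777,-.0878,.036])+R.from_euler('z',3.45,degrees=True).apply([d,y,0])))
Rz=R.from_euler('z',3.45,degrees=True)
for x in(-.008,.008): print('head top',x,proj(w,p+Rz.apply([x,.031,.010])),proj(w,p+Rz.apply([x,.031,-.016])))
print('tongue tip',[proj(w,p+Rz.apply([x,.025,-.034])) for x in(-.002,.002)])
```

```text
t 10.13 p [ 0.5755 -0.0885  0.1008] phi 3.54 z [-0.002 -0.    -1.   ] gap 15.8 F [ 0.3 -0.2 -0.2] g 44.99975860118866 j6 -0.33
slot end [288.0262463  269.89579299]
slot end [288.36908099 190.18006338]
head top -0.008 [268.78316592 218.21813104] [270.90390536 205.83790591]
head top 0.008 [301.67070428 218.27426584] [299.51334685 205.88514819]
tongue tip [array([281.92328677, 208.57219887]), array([288.4363334 , 208.58303316])]
```

View pics/w6.png

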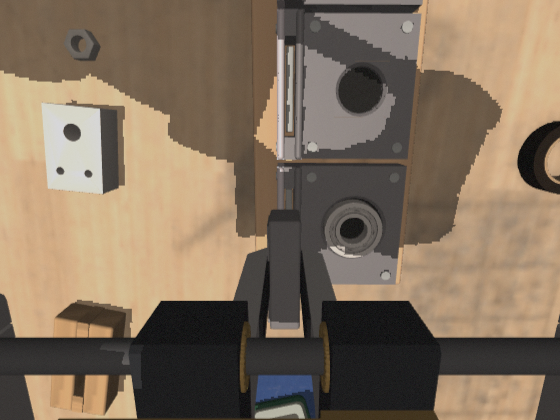

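The view shows the head held straight at columns 268-301 and rows 210-325. The slot end shows above it at about column 288, rows 165-208, and the bearing is seated at (353,228). I measure the slot column in this same view.

Run:
```python
from h import *
w=load('w6'); g=cv2.cvtColor(w['pixels'],cv2.COLOR_RGB2GRAY)
for v in (178,188,198,205): print(v,g[v,270:310].tolist())
for v in (225,260,300): print(v,g[v,260:310].tolist())
print([proj(w,[x,-.062,.036])[0].round(1) for x in (.569,.574,.581,.586)],w['position'])
```

```text
178 [97, 94, 94, 92, 92, 92, 78, 88, 98, 105, 110, 107, 98, 85, 68, 68, 70, 69, 70, 70, 71, 70, 68, 68, 60, 60, 64, 71, 67, 63, 59, 60, 70, 71, 68, 69, 71, 89, 91, 91]
188 [94, 95, 92, 92, 92, 92, 91, 87, 98, 104, 109, 107, 97, 85, 69, 76, 68, 71, 70, 69, 71, 70, 82, 64, 53, 59, 65, 69, 67, 63, 59, 55, 70, 70, 72, 70, 71, 70, 70, 70]
198 [93, 95, 96, 95, 93, 94, 92, 87, 98, 105, 110, 105, 97, 87, 89, 88, 83, 88, 86, 87, 87, 81, 85, 55, 50, 62, 67, 69, 69, 61, 58, 64, 71, 70, 70, 71, 70, 70, 68, 69]
205 [94, 95, 93, 95, 94, 95, 94, 86, 100, 103, 107, 106, 98, 87, 86, 75, 81, 87, 87, 87, 87, 86, 83, 54, 58, 62, 65, 69, 67, 61, 56, 70, 70, 71, 68, 71, 71, 70, 69, 70]
225 [96, 96, 95, 98, 98, 97, 93, 50, 46, 62, 65, 68, 69, 69, 68, 71, 69, 69, 70, 67, 68, 66, 67, 69, 67, 68, 68, 68, 70, 67, 67, 68, 70, 68, 67, 72, 72, 68, 69, 62, 59, 60, 70, 69, 67, 69, 69, 70, 68, 68]
260 [68, 69, 70, 68, 68, 66, 53, 42, 60, 55, 62, 67, 70, 68, 68, 68, 69, 68, 66, 67, 68, 68, 69, 68, 67, 69, 70, 70, 68, 69, 68, 69, 71, 70, 70, 70, 68, 69, 66, 61, 35, 18, 25, 52, 68, 71, 69, 67, 69, 68]
300 [66, 35, 25, 20, 18, 19, 17, 11, 26, 54, 62, 65, 68, 69, 68, 68, 68, 68, 66, 66, 68, 68, 69, 70, 68, 68, 68, 67, 69, 67, 68, 69, 69, 69, 67, 70, 69, 69, 64, 76, 135, 18, 15, 20, 15, 21, 26, 24, 43, 70]
[np.float64(278.1), np.float64(285.3), np.float64(295.3), np.float64(302.4)] [ 0.57081976 -0.01295729  0.27261774]
```

Run:
```python
from h import *
w=load('w6'); g=cv2.cvtColor(w['pixels'],cv2.COLOR_RGB2GRAY)
print(g[200:222,287].tolist(),g[310:340,287].tolist())
for v in (210,212,320,326): print(v,ray(w,(285,v),.1108).round(4))
for u in (267.5,299.5): print(ray(w,(u,225),.1108).round(4))
g5=cv2.cvtColor(load('w5')['pixels'],cv2.COLOR_RGB2GRAY); print(g5[190:208,285].tolist(),g5[282:298,285].tolist())
```

```text
[87, 89, 88, 87, 87, 87, 90, 87, 86, 69, 43, 44, 45, 45, 46, 45, 44, 46, 47, 45, 48, 55] [69, 68, 69, 70, 69, 66, 69, 70, 69, 69, 67, 69, 96, 131, 131, 131, 131, 128, 129, 149, 171, 171, 169, 170, 171, 166, 155, 110, 33, 33]
210 [ 0.5733 -0.0535  0.1108]
212 [ 0.5734 -0.0545  0.1108]
320 [ 0.577  -0.1133  0.1108]
326 [ 0.5772 -0.1169  0.1108]
[ 0.5652 -0.0615  0.1108]
[ 0.5808 -0.0606  0.1108]
[79, 80, 77, 78, 76, 73, 59, 41, 42, 39, 42, 40, 41, 41, 52, 59, 61, 62] [118, 120, 119, 119, 120, 117, 117, 117, 115, 117, 139, 151, 155, 160, 158, 161]
```

{"fn": "move_arm", "kwargs": {"rows": "0.0225 0.005 -0.05 0 0 0 -1; 0 0 -0.08 0 0 0 -1; 0 0 -0.03 0 0 0 -1; 0 0 -0.02 0 0 0 -1; 0 0 -0.02 0 0 0 -1; 0 0 -0.02 0 0 0 -1; 0 0 -0.02 0 0 0 -1; 0 0 -0.02 0 0 0 -1; 0 0 -0.02 0 0 0 -1; 0 0 0 0 0 0 -1; 0 0 0 0 0 0 -1"}}

```text
time: 11.1
eef_pos: [0.5796, -0.0875, 0.0677]
eef_rot: [-2.151, -2.289, 0.0]
contact_force: [0.3, 0.5, -0.3]
finger_gap: 0.167
grasp_force: 45.0
```

Run:
```python
from h import *
st()
```

```text
t 11.1 p [ 0.5796 -0.0875  0.0677] phi 3.55 z [-0.  0. -1.] gap 15.7 F [ 0.3  0.5 -0.3] g 44.99993026256561 j6 -0.33
```

{"fn": "move_arm", "kwargs": {"rows": "-0.008 0 -0.02 0 0 0 -1; 0 0 -0.02 0 0 0 -1; 0 0 -0.02 0 0 0 -1; 0 0 0 0 0 0 -1; 0 0 0 0 0 0 -1"}}

```text
time: 11.52
eef_pos: [0.5785, -0.0876, 0.0604]
eef_rot: [-2.151, -2.289, 0.0]
contact_force: [0.5, -0.7, 0.3]
finger_gap: 0.164
grasp_force: 45.0
```

{"fn": "move_arm", "kwargs": {"rows": "0 0 -0.015 0 0 0 -1; 0 0 -0.015 0 0 0 -1; 0 0 0 0 0 0 -1; 0 0 0 0 0 0 -1"}}

```text
time: 11.85
eef_pos: [0.579, -0.0877, 0.0574]
eef_rot: [2.151, 2.289, 0.001]
contact_force: [-0.6, -0.1, 3.3]
finger_gap: 0.166
grasp_force: 45.0
```

{"fn": "move_arm", "kwargs": {"rows": "0 0 -0.015 0 0 0 -1; 0 0 -0.015 0 0 0 -1; 0 0 -0.01 0 0 0 -1; 0 0 0 0 0 0 -1; 0 0 0 0 0 0 -1"}}

```text
time: 12.27
eef_pos: [0.579, -0.0877, 0.0525]
eef_rot: [2.151, 2.289, 0.001]
contact_force: [-0.4, 0.9, 6.1]
finger_gap: 0.169
grasp_force: 45.0
```

{"fn": "move_arm", "kwargs": {"rows": "0 0 -0.008 0 0 0 -1; 0 0 0 0 0 0 -1; 0 0 0 0 0 0 -1"}}

```text
time: 12.52
eef_pos: [0.579, -0.0877, 0.0519]
eef_rot: [2.151, 2.288, 0.001]
contact_force: [-1.1, 0.6, 7.0]
finger_gap: 0.164
grasp_force: 45.0
```

{"fn": "move_arm", "kwargs": {"rows": "0 0 -0.008 0 0 0 -1; 0 0 0 0 0 0 -1; 0 0 0 0 0 0 -1"}}

```text
time: 12.77
eef_pos: [0.5791, -0.0877, 0.0518]
eef_rot: [2.151, 2.288, 0.001]
contact_force: [-2.3, 1.3, 12.7]
finger_gap: 0.171
grasp_force: 45.0
```

{"fn": "move_arm", "kwargs": {"rows": "0 0 -0.006 0 0 0 -1; 0 0 0 0 0 0 -1; 0 0 0 0 0 0 -1"}}

```text
time: 13.02
eef_pos: [0.5791, -0.0877, 0.0518]
eef_rot: [2.15, 2.288, 0.001]
contact_force: [-3.2, 0.9, 15.4]
finger_gap: 0.168
grasp_force: 45.0
```

The force rose from 7 to 15 N with no further travel, so the shoulder is home. I have used all ten pictures, so I check the bearing, block and nut numerically.

Run:
```python
from h import *
st(); w=cap('wrist','w7'); g=cv2.cvtColor(w['pixels'],cv2.COLOR_RGB2GRAY)
u,v=proj(w,[.625,-.085,.033]); print(u,v)
x0,y0=int(u)-55,int(v)-55; roi=cv2.medianBlur(g[y0:y0+110,x0:x0+110],3)
c=cv2.HoughCircles(roi,cv2.HOUGH_GRADIENT,1.2,5,param1=80,param2=18,minRadius=12,maxRadius=45)
if c is not None:
    for a in c[0][:4]: print(a, ray(w,(a[0]+x0,a[1]+y0),.033).round(4))
for n in ('block','nut'):
    pass
t0,t1=load('top1')['pixels'],cap('top','top7')['pixels']
print('block/nut diff',cv2.absdiff(t0,t1)[245:275,260:325].mean(), 'rings',cv2.absdiff(t0,t1)[215:320,165:215].mean())
```

```text
t 13.02 p [ 0.5791 -0.0877  0.0518] phi 3.56 z [ 0.002 -0.001 -1.   ] gap 15.8 F [-3.2  0.9 15.4] g 45.00998854637146 j6 -0.33
362.86831018851575 256.0353540853372
[57.000004 58.2      31.08    ] [ 0.6259 -0.087   0.033 ]
[48.600002 46.2      30.960001] [ 0.6201 -0.0797  0.033 ]
[55.800003 49.800003 33.36    ] [ 0.6246 -0.0817  0.033 ]
[65.4      46.2      29.640001] [ 0.6299 -0.0791  0.033 ]
block/nut diff 60.446837606837605 rings 49.46361904761905
```

```bash
python3 -c "
from rig import robot
print(robot.sign_off())"
```

```text
the job is handed in; nothing more can be done
None
```

I handed the job in at about 13 s: the bearing lies released in nest_large's pocket, and the label holder is fully home in that nest's slot with its window to the front, still gripped and pressed down with about 15 N; I did not touch the block or nut, but my final camera checks of them and of the bearing were inconclusive.

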